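# Key tray under the hall riser

### The job

Slide the low white key tray, the shallow one of the two handled ceramic dishes, along the ledge and under the oak riser shelf, until its whole dish is just under the board while most of its handle still sticks straight out at the front, roughly midway between the riser's side panels. Keep the tray down on the ledge all the way, bump neither tray nor gripper against the riser, leave the deep dish where it is, and let go.

Things in the scene. Friction and masses are not known exactly. Their poses are not given: they have to be found in the camera images.
- tray_center (a point): Centre (half-way up, 17 mm above the underside) of the dish of the low key tray: white ceramic, 0.35 kg or so, rectangular open dish 110 mm long (its x) by 100 mm wide (its y) by 34 mm high, walls 6 mm, some keys in it. One straight handle runs from the middle of its -x side. Loose on the ledge, which is at z = 0; z is up.
- tray_handle (a point): Where to grip the tray's handle, 107 mm from the dish centre along the tray's -x (52 mm outside the dish's side). The handle is a bar 22 mm wide (tray's y), spanning heights 12 to 34 mm above the ledge, and 90 mm long: from the dish's side to 145 mm from the dish centre. This point is at mid-height, 23 mm. Same axes as the dish.
- riser: Oak riser shelf fixed on the ledge: a flat board 200 mm deep and 256 mm wide on two full-depth side panels. Underside of the board 62 mm, its top 80 mm above the ledge (some post and a brush lie on its back half). Side panels 18 mm thick, 220 mm free between them; front and back are open. Origin on the ledge below the middle of the board's front edge; x points straight in under the board from the front (the side towards the robot), y across to the left, z up.
- deep_dish_center (a point): Centre (half-way up, 39 mm) of the other handled white ceramic dish, a bystander to be left alone: the same 110 by 100 mm outline, with the same handle along its -x reaching to 145 mm from its centre, but 78 mm high, too tall for the riser. The two dishes may stand either way round, left or right.
Mind the look-alikes: they are no part of the job. Of the things shaped like the part that bears tray_center, the white one is meant.

How it is judged (in metres and radians):
At the end, for the whole second after the job is handed in: The tray rests flat on the ledge, its dish under the board (the dish's front side from 5 mm outside to 45 mm inside the board's front edge), its handle pointing out at the front, within 12 degrees of square to the riser and within 30 mm of midway between the side panels, released and still (x of tray_center in the frame of riser between 0.05 and 0.1 m and y of tray_center in the frame of riser between -0.03 and 0.03 m and x of tray_handle in the frame of riser below 0 m and angle between the x axis of tray_center and the x axis of riser, either way round below 0.21 rad and height (world z) of tray_center below 0.022 m and angle between tray_center's own z axis and vertical below 0.1 rad and linear speed of tray below 0.02 m/s); the robot touches nothing.
It fails at once if the tray is lifted off the ledge (centre more than 15 mm up) (height (world z) of tray_center above 0.032 m).
It fails at once if the tray bumps the riser (over 4 N) (contact force between tray and riser above 4 N).
It fails at once if the gripper or arm bumps the riser (over 4 N) (contact force between any of the fingers, the arm and riser above 4 N).
It fails at once if the deep dish is moved (over 20 mm) (distance of deep_dish_center from where it was at the start of the episode above 0.02 m).
It also fails if it takes over 40 s, if anything falls off the work surface, if the arm or the gripper's body presses on something with over 40 N, if the wrist force passes 120 N, or if a joint passes its speed limit or range.

### The arm

A 6-joint arm with a two-finger parallel gripper is mounted at the origin on the work surface. World frame = base frame: x ahead of the robot, y to its left, z up, the work surface at z = 0. Lengths are in m, angles in degrees, forces in N, time in s.
With the tool pointing down it reaches from about 0.35 to 0.875 m from the base axis. Payload 4.2 kg.
Tool frame: the origin (TCP) lies midway between the tips of the shut fingers; the grasp point (between the pads) lies 19 mm behind it; y points along the fingers, x is the direction in which the jaws open and shut, and the axes are right-handed (so a half turn about y gives the same grasp; the last joint's range is limited). The gripper opens to 87 mm and grips with 3 to 60 N. Pads are 19 mm wide; open, the fingers measure 117 mm over their backs; the gripper's body (75 mm by 190 mm) begins 51 mm behind the grasp point.
Start: joints at [-58.751, 22.042, 0.453, 0, -68.411, -14.817], TCP at [0.177, -0.599, 0.223] pointing down, gripper open.
Joint ranges: [-179.83, 179.83], [-69.29, 118.12], [-61.27, 80.66], [-181.25, 117.63], [-171.15, -9.14], [-177.46, 177.46]. Speed limits (degrees/s): [159.86, 159.86, 180, 180, 180, 180].

### API

Orientations are given as a 3x3 rotation matrix whose columns are the frame's x, y, z axes.
In Python, from station import * gives the robot as it stands.
- The arm moves only by the tool jog_arm, never from a script. Its argument "series" is a list of rows, each a list of 3 entries, a list of its own where there are three numbers: the shift along the tool's x, y, z in m, then the turn, a rotation vector about the tool's x, y, z in degrees, then the finger opening in m, from 0 to 0.087. A call has 1 to 10 rows; each row shifts and turns the commanded pose from where the row before left it, along the tool's axes as they then stand; what a row does not reach is not made up. A row lasts 1/8 s, in which the tool goes at most 62.5 mm and 10.7 degrees, less where a joint would pass 70% of its speed; a pose out of reach is approached as far as the arm can. A call is refused whole if a number of a shift passes 0.0625 or a number of a turn 10.7, either way. A call with a gripper value outside its range is refused whole. The fingers move at their own pace and stop on an object; the grip force is fixed at half the most. Time passes only in rows, so rows that do not move let the fingers close. It gives the time, the measured TCP pose, the force and the opening at its end, in the units of the state.
- sense(): the state, without advancing time (a new reading comes with each control period).
- capture(name): name is "scene" or "top" or "wrist"; returns the picture (480x640x3 uint8, red, green, blue); there is no depth.
- camera_info(name): a dict with "fx", "fy", "cx", "cy" (pixels), "rvec" (rotation vector, rad) and "tvec" (3), from world to camera coordinates, as OpenCV has them. Camera axes: x right, y down, z forward; pixel columns grow to the right and rows downward; lengths in m; the calibration is good to about 2 mm. A picture is of the moment at which its call begins: read the wrist's pose just before it. camera_info takes no time and is no camera call; for the wrist camera it gives the pose at the moment of the call.
- finish_job(): hands the job in, once; it reports no verdict.
The state is a dict: "time_s": time; "joints": joint angles; "joint_velocities": joint speeds; "effort": joint torques, N m; "tcp_pos": TCP position; "ee_rot": TCP orientation; "wrist_force": force on the tool from outside, world axes, zero at the start; "moment": the same for the moment, N m; "gripper_width": opening from 0.0 (shut) to 1.0 (fully open).
Only numpy, scipy, OpenCV 4.12 (cv2) and the standard library are available. Lean on these libraries where they do the work, as an engineer would, in place of code of your own. Each camera call takes 0.05 s, during which the arm holds its last target. There are 200 camera calls.

## Working session

There is one attempt and no reset: what is moved stays moved. The work goes in short steps, Python scripts to look and compute and a tool call to move; the robot and the scene stay as the last step left them, time stands still between calls to the robot, and variables do not carry over. Pictures are saved under pics/ and viewed, about 8 in all and at most 12, crops included, and the job is handed in when it is done.

Besides the shell and the picture viewer there is one more tool, called after ">>>" in YAML: its name, and indented under it one key for each argument. jog_arm: Moves the arm, as the interface text tells. Its arguments: {"type":"object","properties":{"series":{"type":"array","items":{"type":"array"}}},"required":["series"]}

```bash
mkdir -p pics; cat > h.py <<'E'
from station import *
import numpy as np, cv2
def save(n,f,crop=None,s=1):
    im=capture(n)[:,:,::-1]
    if crop: x0,y0,x1,y1=crop; im=im[y0:y1,x0:x1]
    if s!=1: im=cv2.resize(im,None,fx=s,fy=s,interpolation=cv2.INTER_CUBIC)
    cv2.imwrite('pics/'+f,im)
def ray(n,pts,z,info=None):
    c=info or camera_info(n); R=cv2.Rodrigues(np.array(c['rvec'],float))[0]; t=np.array(c['tvec'],float).ravel()
    C=-R.T@t; out=[]
    for u,v in pts:
        d=R.T@np.array([(u-c['cx'])/c['fx'],(v-c['cy'])/c['fy'],1]); out.append((C+d*(z-C[2])/d[2]))
    return np.array(out)
E
python3 - <<'E'
from h import *
save('top','top1.png'); save('scene','scene1.png')
s=sense(); print(s['tcp_pos'],np.round(s['ee_rot'],3),s['gripper_width'],s['time_s'])
E
```

```text
[ 0.17664997 -0.59894708  0.22157097] [[-0.283 -0.001 -0.959]
 [ 0.959  0.002 -0.283]
 [ 0.002 -1.     0.   ]] 1.0030517288801788 0.1
```

View pics/top1.png

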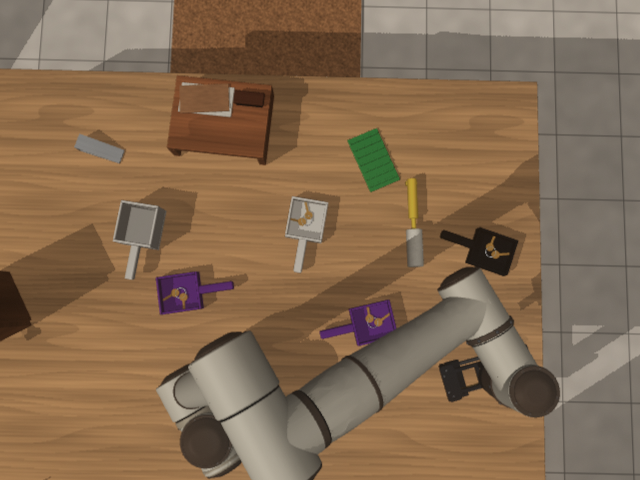

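View pics/scene1.png

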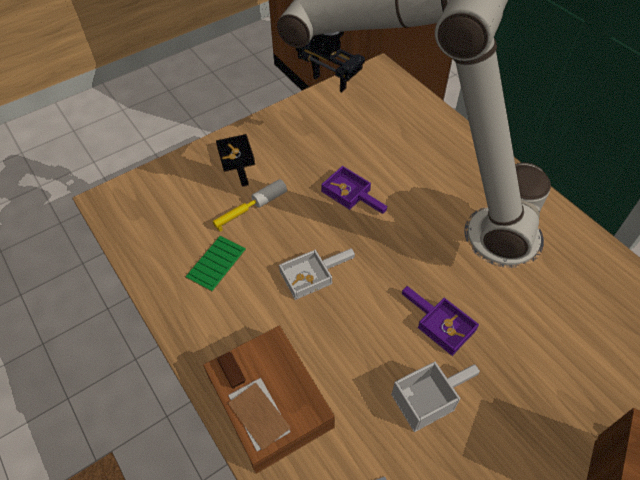

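The white candidates in the top view are (306,219), which is shallow and has keys, so it is the tray, and (138,224), which is tall-walled and empty, so it is the deep dish. The purple dishes at (180,293) and (372,322) and the black one at (492,250) are the wrong colour. The riser is at (220,118). I'll check this in an enlarged crop.

```bash
python3 - <<'E'
from h import *
im=cv2.imread('pics/top1.png')[70:285,100:345]
cv2.imwrite('pics/crop1.png',cv2.resize(im,None,fx=2.75,fy=2.75,interpolation=cv2.INTER_CUBIC))
E
```

```text
(no output)
```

View pics/crop1.png

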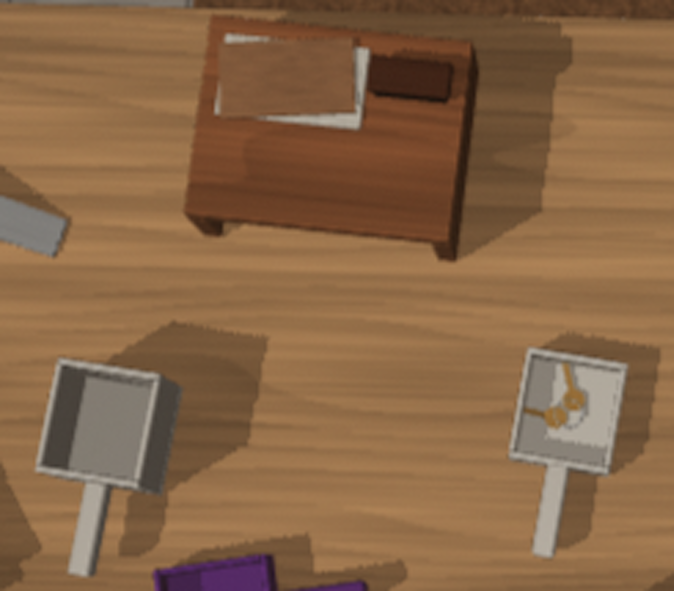

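The crop confirms it. The tray at crop (568,410) has low walls and keys; the deep dish at crop (100,425) shows tall inner walls. The riser's front edge runs from crop (185,213) to (449,242).

```bash
python3 - <<'E'
from h import *
f=lambda P,z: ray('top',np.array(P)/2.75+[100,70],z)[:,:2]
t=f([(528,349),(627,366),(608,472),(512,458),(557,464),(543,554)],.034)
r=f([(185,213),(449,242),(474,43),(212,16)],.08)
d=f([(60,360),(163,376),(137,490),(38,470),(85,575)],.078)
np.set_printoptions(precision=4,suppress=True)
print('tray',t,t[:4].mean(0)); print('riser',r,(r[0]+r[1])/2); print('deep',d[:4].mean(0),d)
ax=(t[0]+t[1]-t[2]-t[3]);print('tray yaw',np.degrees(np.arctan2(ax[1],ax[0])), 'handle yaw',np.degrees(np.arctan2(*(t[:4].mean(0)-t[5])[::-1])))
for a in (r[3]-r[0],r[2]-r[1]): print(np.degrees(np.arctan2(a[1],a[0])),np.linalg.norm(a))
a=r[0]-r[1];print(np.degrees(np.arctan2(-a[0],a[1])),np.linalg.norm(a))
print(camera_info('wrist'))
E
```

```text
tray [[ 0.5932 -0.165 ]
 [ 0.5786 -0.2623]
 [ 0.4739 -0.246 ]
 [ 0.4854 -0.1525]
 [ 0.4806 -0.1963]
 [ 0.3929 -0.1851]] [ 0.5328 -0.2065]
riser [[ 0.7088  0.1642]
 [ 0.6864 -0.0891]
 [ 0.8842 -0.1067]
 [ 0.9051  0.1482]] [0.6976 0.0375]
deep [0.5039 0.2346] [[0.5639 0.2755]
 [0.5509 0.1773]
 [0.442  0.1958]
 [0.4588 0.2897]
 [0.3613 0.2398]]
tray yaw -7.725048259670024 handle yaw -8.68998872584075
-4.646474950874736 0.19699334297851262
-5.094267172026276 0.1985646986294698
-5.043522986694182 0.2541951852392868
{'fx': 339.874622493676, 'fy': 339.874622493676, 'cx': 319.2393706153214, 'cy': 245.13094462580113, 'rvec': array([-1.7854, -2.3853, -0.2981]), 'tvec': array([ 0.6249, -0.0305,  0.388 ])}
```

>>> jog_arm:
  series:
    - [[0.033,0,-0.0335],[0,0,0],0.06]
    - [[0.033,0,-0.0335],[0,0,0],0.06]
    - [[0.033,0,-0.0335],[0,0,0],0.06]
    - [[0.033,0,-0.0335],[0,0,0],0.06]
    - [[0.033,0,-0.0335],[0,0,0],0.06]
    - [[0.033,0,-0.0335],[0,0,0],0.06]
    - [[0.033,0,-0.0335],[0,0,0],0.06]
    - [[0.033,0,-0.0335],[0,0,0],0.06]
    - [[0.033,0,-0.0335],[0,0,0],0.06]
    - [[0.033,0,-0.0335],[0,0,0],0.06]

```text
time_s: 1.35
tcp_pos: [0.4051, -0.1866, 0.2224]
ee_rot: [[-0.283, -0.0, -0.959], [0.959, 0.0, -0.283], [0.0, -1.0, 0.0]]
wrist_force: [-0.1, -0.6, -0.0]
gripper_width: 0.689
```

>>> jog_arm:
  series:
    - [[0,0.01,0],[0,8.1,0],0.06]
    - [[0,0.01,0],[0,8.1,0],0.06]
    - [[0,0.01,0],[0,8.1,0],0.06]
    - [[0,0,0],[0,0,0],0.06]

```text
time_s: 1.85
tcp_pos: [0.404, -0.188, 0.1917]
ee_rot: [[0.135, -0.003, -0.991], [0.991, 0.0, 0.135], [0.0, -1.0, 0.003]]
wrist_force: [-0.4, -0.5, 0.3]
gripper_width: 0.685
```

```bash
python3 - <<'E'
from h import *
np.set_printoptions(precision=4,suppress=True)
c=camera_info('wrist'); s=sense(); save('wrist','w1.png')
R=cv2.Rodrigues(c['rvec'])[0]; C=-R.T@c['tvec']
print(s['tcp_pos'],s['ee_rot'],s['joints'],s['gripper_width']); print('cam in tool',np.array(s['ee_rot']).T@(C-s['tcp_pos']))
np.save('c1.npy',c,allow_pickle=True)
E
```

```text
[ 0.404  -0.188   0.1917] [[ 0.1353 -0.0025 -0.9908]
 [ 0.9908  0.0005  0.1353]
 [ 0.0001 -1.      0.0025]] [ -3.9464   6.0419 -26.0635  -0.0204 -58.0394 -93.8189] 0.6854370164296247
cam in tool [-0.0003 -0.1612  0.0659]
```

View pics/w1.png

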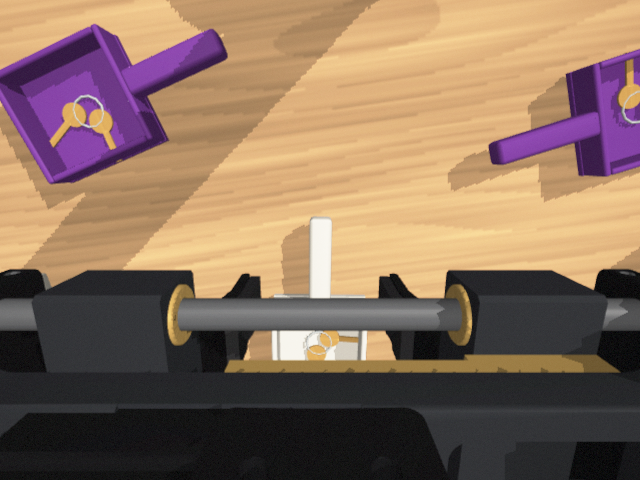

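```bash
python3 - <<'E'
from h import *
c=np.load('c1.npy',allow_pickle=True).item()
p=ray('wrist',[(320,218),(320,297),(310,297),(330.5,297)],.034,c);print(p)
a=p[1]-p[0];print(np.degrees(np.arctan2(a[1],a[0])))
q=ray('top',[(233,286),(200,300),(232,312),(205,272)],.034);print('purple',q)
E
```

```text
[[ 0.39203707 -0.18614372  0.034     ]
 [ 0.47165596 -0.19702979  0.034     ]
 [ 0.47028943 -0.20700094  0.034     ]
 [ 0.47309075 -0.18656046  0.034     ]]
-7.785621444811839
purple [[ 0.35060388 -0.01575364  0.034     ]
 [ 0.31188004  0.06968949  0.034     ]
 [ 0.28237184 -0.01580364  0.034     ]
 [ 0.3859297   0.05982754  0.034     ]]
```

>>> jog_arm:
  series:
    - [[0,0.05,-0.002],[0,0,0],0.06]
    - [[0,0.05,0],[0,0,0],0.06]
    - [[0,0.04,0],[0,0,0],0.06]
    - [[0,0.025,0],[0,0,0],0.06]
    - [[0,0.0187,0],[0,0,0],0.06]
    - [[0,0,0],[0,0,0],0.06]
    - [[0,0,0],[0,0,0],0.015]
    - [[0,0,0],[0,0,0],0.015]
    - [[0,0,0],[0,0,0],0.015]
    - [[0,0,0],[0,0,0],0.015]

```text
time_s: 3.15
tcp_pos: [0.407, -0.1884, 0.0092]
ee_rot: [[0.137, 0.001, -0.991], [0.991, -0.0, 0.137], [0.0, -1.0, -0.001]]
wrist_force: [0.4, 0.6, 0.2]
gripper_width: 0.324
```

>>> jog_arm:
  series:
    - [[0,0,0],[0,0,0],0.015]
    - [[0,0,0],[0,0,0],0.015]

```text
time_s: 3.4
tcp_pos: [0.4069, -0.1884, 0.009]
ee_rot: [[0.137, 0.0, -0.991], [0.991, -0.0, 0.137], [0.0, -1.0, -0.0]]
wrist_force: [-1.8, 0.6, 2.2]
gripper_width: 0.244
```

>>> jog_arm:
  series:
    - [[0.005,0,0],[0,-1.4,0],0.015]
    - [[0.015,0,-0.001],[0,-1.4,0],0.015]
    - [[0.025,0,-0.0015],[0,0,0],0.015]
    - [[0.025,0,-0.0015],[0,0,0],0.015]
    - [[0.03,0,-0.0015],[0,0,0],0.015]
    - [[0.03,0,-0.0015],[0,0,0],0.015]
    - [[0.03,0,-0.0015],[0,0,0],0.015]
    - [[0.03,0,-0.0015],[0,0,0],0.015]
    - [[0.025,0,-0.001],[0,0,0],0.015]
    - [[0.02,0,0],[0,0,0],0.015]

```text
time_s: 4.65
tcp_pos: [0.4385, 0.0458, 0.0089]
ee_rot: [[0.087, -0.001, -0.996], [0.996, -0.001, 0.087], [-0.001, -1.0, 0.001]]
wrist_force: [0.1, -3.7, 2.9]
gripper_width: 0.254
```

>>> jog_arm:
  series:
    - [[0.01,0,0],[0,0,0],0.015]
    - [[0.005,0,0],[0,0,0],0.015]
    - [[0,0,0],[0,0,0],0.015]

```text
time_s: 5.03
tcp_pos: [0.4402, 0.0597, 0.0089]
ee_rot: [[0.088, -0.0, -0.996], [0.996, 0.0, 0.088], [0.0, -1.0, 0.0]]
wrist_force: [-1.7, 1.2, 4.2]
gripper_width: 0.251
```

```bash
python3 - <<'E'
from h import *
save('top','t2.png',(100,70,345,285),2.75)
E
```

```text
(no output)
```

View pics/t2.png

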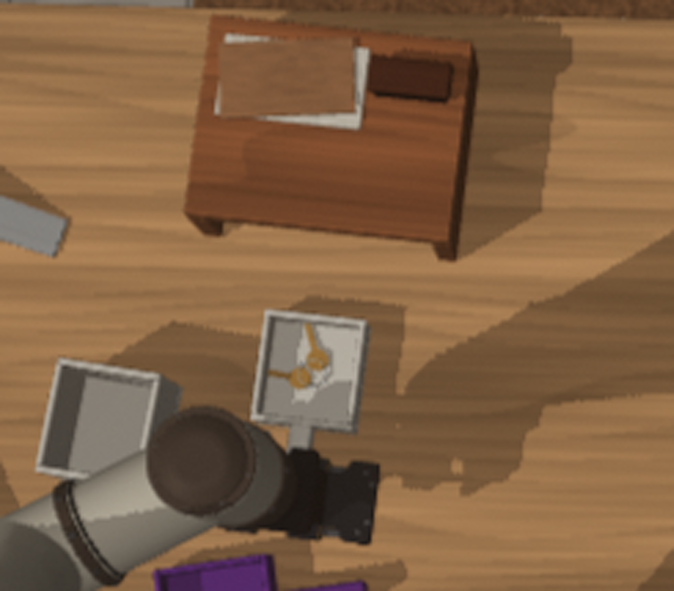

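The tray is gripped in front of the riser, with its rim corners at crop (265,311), (368,322), (355,431) and (251,418).

```bash
python3 - <<'E'
from h import *
t=ray('top',np.array([(265,311),(368,322),(355,431),(251,418)])/2.75+[100,70],.034)[:,:2]
m=t.mean(0);ax=t[0]+t[1]-t[2]-t[3]; d=m-[.6976,.0375]; th=np.radians(-5)
ay=t[0]+t[3]-t[1]-t[2]
print(m,np.degrees(np.arctan2(ax[1],ax[0])),np.degrees(np.arctan2(-ay[0],ay[1])),d@[np.cos(th),np.sin(th)],d@[-np.sin(th),np.cos(th)])
E
```

```text
[0.56715193 0.04741733] -4.564825485039963 -5.355805379854379 -0.13081603164881794 -0.0014897042198840009
```

>>> jog_arm:
  series:
    - [[0,0,-0.008],[0,0,0],0.015]
    - [[0,0,-0.02],[0,0,0],0.015]
    - [[0,0,-0.025],[0,0,0],0.015]
    - [[0,0,-0.025],[0,0,0],0.015]
    - [[0,0,-0.025],[0,0,0],0.015]
    - [[0,0,-0.025],[0,0,0],0.015]
    - [[0,0,-0.015],[0,0,0],0.015]
    - [[0,0,-0.007],[0,0,0],0.015]
    - [[0,0,0],[0,0,0],0.015]

```text
time_s: 6.2
tcp_pos: [0.5901, 0.0457, 0.0087]
ee_rot: [[0.089, 0.0, -0.996], [0.996, -0.0, 0.089], [-0.0, -1.0, -0.0]]
wrist_force: [-0.2, -1.2, 2.5]
gripper_width: 0.25
```

```bash
python3 - <<'E'
from h import *
save('top','t3.png',(100,70,345,285),2.75)
E
```

```text
(no output)
```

View pics/t3.png

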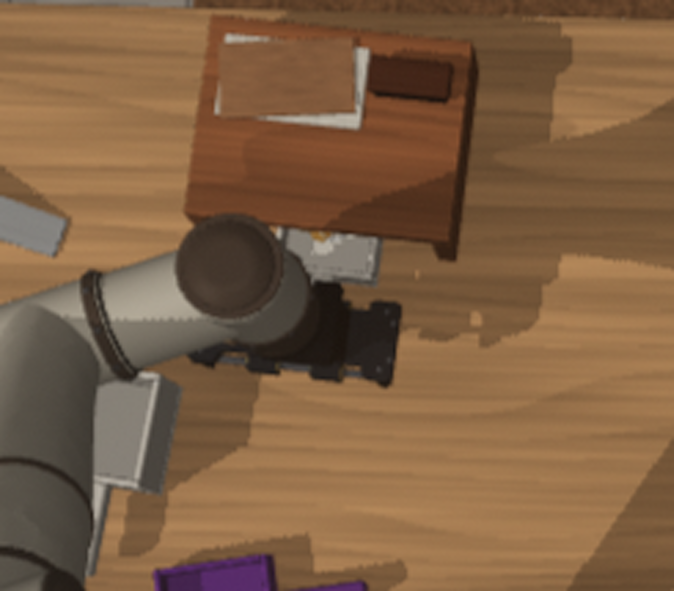

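The dish is straight and partly under the board (front edge near crop (330,275)), and the gripper is well clear of the board's front edge. I'll do the remaining 47 mm slowly.

>>> jog_arm:
  series:
    - [[0,0,-0.006],[0,0,0],0.015]
    - [[0,0,-0.01],[0,0,0],0.015]
    - [[0,0,-0.01],[0,0,0],0.015]
    - [[0,0,-0.01],[0,0,0],0.015]
    - [[0,0,-0.007],[0,0,0],0.015]
    - [[0,0,-0.004],[0,0,0],0.015]
    - [[0,0,0],[0,0,0],0.015]
    - [[0,0,0],[0,0,0],0.015]

```text
time_s: 7.25
tcp_pos: [0.6375, 0.0421, 0.0089]
ee_rot: [[0.088, 0.002, -0.996], [0.996, 0.0, 0.088], [0.0, -1.0, -0.002]]
wrist_force: [1.0, -1.8, 0.4]
gripper_width: 0.251
```

```bash
python3 - <<'E'
from h import *
save('top','t4.png',(100,70,345,285),2.75)
E
```

```text
(no output)
```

View pics/t4.png

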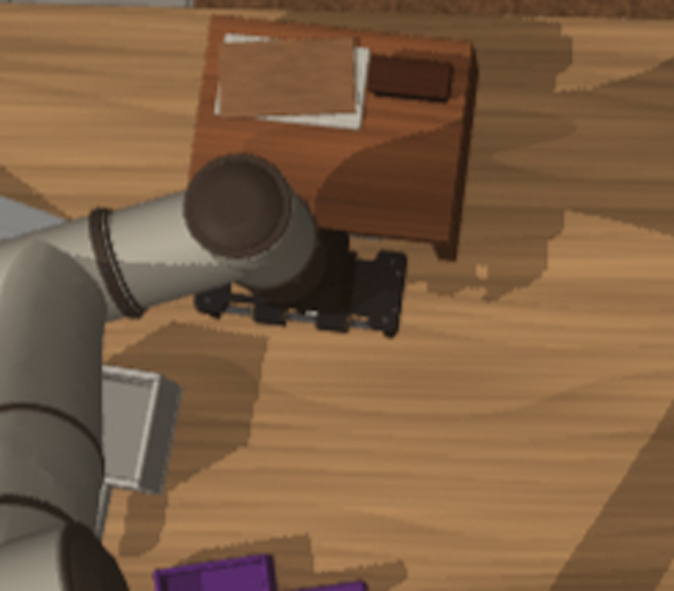

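>>> jog_arm:
  series:
    - [[0,0,0],[0,0,0],0.05]
    - [[0,0,0],[0,0,0],0.05]
    - [[0,0,0],[0,0,0],0.05]
    - [[0,0,0],[0,0,0],0.05]
    - [[0,0,0.01],[0,0,0],0.05]
    - [[0,0,0.025],[0,0,0],0.05]
    - [[0,0,0.025],[0,0,0],0.05]
    - [[0,-0.03,0],[0,0,0],0.05]
    - [[0,-0.06,0],[0,0,0],0.05]
    - [[0,-0.06,0],[0,0,0],0.05]

```text
time_s: 8.55
tcp_pos: [0.5757, 0.0473, 0.1602]
ee_rot: [[0.088, -0.001, -0.996], [0.996, -0.0, 0.088], [-0.001, -1.0, 0.001]]
wrist_force: [1.2, 0.0, 0.2]
gripper_width: 0.575
```

>>> jog_arm:
  series:
    - [[-0.04,-0.04,0.02],[0,0,0],0.05]
    - [[-0.05,0,0.03],[0,0,0],0.05]
    - [[-0.05,0,0.03],[0,0,0],0.05]
    - [[-0.05,0,0.03],[0,0,0],0.05]
    - [[-0.05,0,0.02],[0,0,0],0.05]
    - [[0,0,0],[0,0,0],0.05]

```text
time_s: 9.3
tcp_pos: [0.4235, -0.1821, 0.1989]
ee_rot: [[0.093, -0.0, -0.996], [0.996, 0.0, 0.093], [0.0, -1.0, 0.0]]
wrist_force: [-0.9, 0.1, -0.5]
gripper_width: 0.576
```

```bash
python3 - <<'E'
from h import *
save('top','t5.png',(100,70,345,285),2.75)
E
```

```text
(no output)
```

View pics/t5.png

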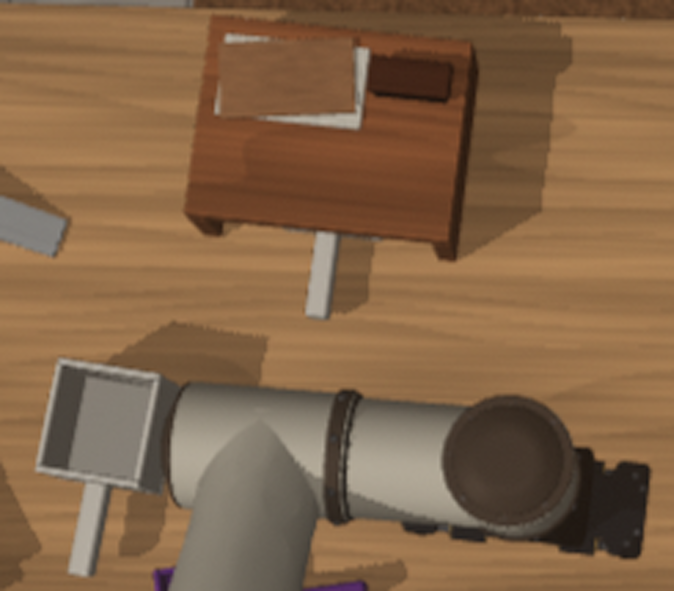

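The handle sticks out from crop (327,235) to its tip at (318,317). The riser and the deep dish have not moved. I'll check the numbers and hand in.

```bash
python3 - <<'E'
from h import *
p=ray('top',np.array([(318,316),(327,235)])/2.75+[100,70],.034)[:,:2]
a=p[1]-p[0];d=p[0]-[.6976,.0375];th=np.radians(-5);R=np.array([[np.cos(th),np.sin(th)],[-np.sin(th),np.cos(th)]])
print('tip in riser',R@d,'centre',R@(d+.145*a/np.linalg.norm(a)),np.degrees(np.arctan2(a[1],a[0])))
c=R@d
if -.092<c[0]<-.048 and abs(c[1])<.03: print(finish_job())
E
```

```text
tip in riser [-0.07643454 -0.00248661] centre [0.06853338 0.00056367] -3.7946150848247746
the job is handed in; nothing more can be done
None
```

I slid the white key tray by its handle along the front of the riser and then straight in under the board. I let go, backed the gripper out clear of the handle and handed the job in after about 9.4 s of the 40 s allowed. The hand-in gives no verdict.

Last checks, from the top camera after release:

| Check | Measured | Limit |
|---|---|---|
| Dish centre depth under the board | about 69 mm | 50–100 mm |
| Dish centre off the midline | about 1 mm | 30 mm |
| Angle to the riser | about 1° | 12° |

- **Handle:** its tip is about 76 mm out in front of the board, so the grip point is about 38 mm out (it must be outside).
- **Riser and deep dish:** neither had visibly moved in the last picture. The wrist force readings after each move were a few newtons at most. Contact with the riser itself was not measured.
- **Tray on the ledge:** I did not measure its height directly. The gripper stayed at about 9 mm throughout the slide.
- No check failed or disagreed.

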